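Touch-dry test on painted ware

TASK

The hearts painted on three pieces of clay ware have been drying: test by touch whether they are dry, in the order in which they were painted, first the heart in the open dish, then the one on the big jug lying in its wooden cradle, and last the one on the lid of the round pot. Bring a fingertip down slowly and let it rest lightly on each heart for about half a second, as one tries fresh paint, without knocking, shoving, rolling, tipping or picking up any of the ware. Leave the small jug, cup, paint jar and brush around it where they are, and finish with the hand clear of everything.

Things in the scene. Friction and masses are not known exactly. Their poses are not given: they have to be found in the camera images.
- dish_heart: Red heart with two dark leaves, 44 mm tall, 46 mm wide, 2.5 mm proud of the clay, hard and unyielding: land on it at 20 mm/s or less. Origin mid-way on its outer face, z straight out of it (up), x to its lobes; touch within 12 mm of the origin. Flat, in the middle of the dish's floor, its face 10.5 mm above the table; the dish's rim stands 22 mm above the table.
- jug_heart: Red heart with two dark leaves, 44 mm tall, 46 mm wide, 2.5 mm proud of the clay, hard and unyielding: land on it at 20 mm/s or less. Origin mid-way on its outer face, z straight out of it (up), x to its lobes; touch within 12 mm of the origin. Bent around the top side of the lying jug's belly (radius 71 mm), its face about 159 mm above the table.
- lid_heart: Red heart with two dark leaves, 44 mm tall, 46 mm wide, 2.5 mm proud of the clay, hard and unyielding: land on it at 20 mm/s or less. Origin mid-way on its outer face, z straight out of it (up), x to its lobes; touch within 12 mm of the origin. Flat, in the middle of the pot's lid, its face 72.5 mm above the table.
- dish: Loose shallow round dish of plain terracotta, 176 mm across, 22 mm high, floor 8 mm thick and about 100 mm across, about 0.4 kg, on the table. Origin at the centre of its underside, z up.
- jug: Loose big narrow-necked water jug of plain terracotta, 215 mm long, belly 141 mm and neck 44 mm across, about 0.65 kg, lying level in the cradle, held by nothing but its weight. Origin on its axis under the heart; x runs along its axis towards the neck, z points up through the heart. The neck's mouth is at x = +127 mm, the foot at x = -88 mm.
- cradle: Fixed wooden cradle, 175 mm long, with two notched boards (58 and 82 mm high, the lower one 152 mm wide, at the belly) that carry the lying jug 86 mm (its axis) above the table. Origin on the table under the jug's heart, x towards the jug's neck.
- pot: Loose round pot of plain terracotta, 104 mm across and 60 mm high, about 0.3 kg, on the table under its lid. Origin at the centre of its underside, z up.
- lid: Loose round lid of plain terracotta, 108 mm across, 10 mm thick, about 0.14 kg, resting on the pot's rim with an 8 mm spigot hanging inside the mouth. Origin at the centre of the underside of its rim (60 mm above the table), z up.
- small_jug: Bystander: small unpainted terracotta jug standing upright beyond the ware, 155 mm high, 102 mm across. Origin at the centre of its underside.
- water_cup: Bystander: white plastic cup standing beyond the ware, 85 mm high, 72 mm across the rim. Origin at the centre of its underside.
- paint_jar: Bystander: small closed paint jar standing by the near edge of the ware, 55 mm high, 42 mm across. Origin at the centre of its underside.
- brush: Bystander: slim paint brush, 185 mm long and 7 mm thick, lying on the table to the right (-y) of the ware. Origin under its middle, x along it.
Not all that is in view belongs to the job. Leave any green look-alike of the lid alone. Leave any turquoise look-alike of the dish alone.

How it is judged:
By the outcome, as a careful person would: the job done as asked, in the order asked, and still so for the second after the job is handed in, with the robot touching nothing.
It also fails if it takes over 58 s, if anything falls off the work surface, if the arm or the gripper's body presses on something with over 40 N, if the wrist force passes 120 N, or if a joint passes its speed limit or range.

ROBOT

A 7-joint arm with a two-finger parallel gripper is mounted at the origin on the work surface. World frame = base frame: x ahead of the robot, y to its left, z up, the work surface at z = 0. Lengths are in mm, angles in rad, forces in N, time in s.
With the tool pointing down it reaches from about 350 to 900 mm from the base axis. Payload 7.2 kg.
Tool frame: the origin (TCP) lies between the finger pads; the fingertips stand 11 mm ahead of it and the grasp point (between the pads) lies 8 mm behind it; z points along the fingers, y is the line along which they close (so a half turn about z gives the same grasp; the last joint's range is limited). The gripper opens to 88 mm and grips with 3 to 60 N. Pads are 20 mm wide; open, the fingers measure 115 mm over their backs; the gripper's body (75 mm by 178 mm) begins 61 mm behind the grasp point.
Start: joints at [-1.243, 0.411, -0.013, 1.596, 0.006, 1.134, -0.082], TCP at [240.976, 576.68, 233.653] pointing down, gripper open.
Joint ranges: [-2.95, 2.95], [-0.29, 1.99], [-1.47, 1.44], [0.14, 2.54], [-1.03, 4.17], [0.13, 1.85], [-2.86, 2.86]. Speed limits (rad/s): [2.39, 2.39, 3.01, 3.01, 3.14, 3.14, 3.14].

INTERFACE

Orientations are given as a unit quaternion [x, y, z, w].
In Python, from rig import ctrl gives the robot as it stands.
- The arm moves only by the shell command python3 -m creep 'ROWS' [FORCE]. ROWS is JSON, a list of rows, each a list of 3 entries, a list of its own where there are three numbers: the shift along the tool's x, y, z in cm, then the turn, a rotation vector about the tool's x, y, z in rad, then the closure in counts, from 0 (fully open) to 255 (shut). In form: [[[tx, ty, tz], [wx, wy, wz], fingers], ...]. A call has exactly 10 rows; each row shifts and turns the commanded pose from where the row before left it, along the tool's axes as they then stand; what a row does not reach is not made up. A row lasts 1/8 s, in which the tool goes at most 62.5 mm and 10.7 degrees, less where a joint would pass 70% of its speed; a pose out of reach is approached as far as the arm can. A call with a gripper value outside its range is refused whole. The fingers move at their own pace and stop on an object; FORCE is the grip in N (left out, the last holds). Time passes only in rows, so rows that do not move let the fingers close, or fill a call up. It gives the time, the measured TCP pose, the force, the opening and the grip force at its end, in the units of the state.
- ctrl.observe(): the state, without advancing time (a new reading comes with each control period).
- ctrl.camera(name): name is "scene" or "top"; returns (picture, depth): 480x640x3 uint8, red, green, blue; 480x640 float32, mm along the optical axis (not along the pixel's ray), 0 where there is no reading.
- ctrl.camera_model(name): a dict with "fx", "fy", "cx", "cy" (pixels), "rvec" (rotation vector, rad) and "tvec" (3), from world to camera coordinates, as OpenCV has them. Camera axes: x right, y down, z forward; pixel columns grow to the right and rows downward; lengths in mm; the calibration is good to about 2 mm. A picture is of the moment at which its call begins. camera_model takes no time and is no camera call.
- ctrl.finish_job(): hands the job in; it is judged then, once.
The state is a dict: "t": time; "qpos": joint angles; "qvel": joint speeds; "effort": joint torques, N m; "eef_pos": TCP position; "tcp_rot": TCP orientation; "force": force on the tool from outside, world axes, zero at the start; "torque": the same for the moment, N m; "opening": finger opening in mm; "finger_force": force on a finger pad.
Only numpy, scipy, OpenCV 4.12 (cv2) and the standard library are available. Lean on these libraries where they do the work, as an engineer would, in place of code of your own. Each camera call takes 0.05 s, during which the arm holds its last target. There are 200 camera calls.

## Working session

There is one attempt and no reset: what is moved stays moved. The work goes in short steps, Python scripts to look and compute and a shell command to move; the robot and the scene stay as the last step left them, time stands still between calls to the robot, and variables do not carry over. Pictures are saved under pics/ and viewed, at most 10 in all, crops included, and the job is handed in when it is done.

```bash
ls; mkdir -p pics
python3 - <<'E'
from rig import ctrl
import cv2,numpy as np
s=ctrl.observe();print(s)
for n in("scene","top"):
    p,d=ctrl.camera(n);cv2.imwrite(f"pics/{n}0.png",p[:,:,::-1]);np.savez(f"{n}0.npz",p=p,d=d);print(ctrl.camera_model(n))
E
```

```text
pics
{'t': 0.0, 'qpos': array([-1.24319805,  0.41193868, -0.012719  ,  1.59700005,  0.00561101,
        1.13429656, -0.08218424]), 'qvel': array([-1.25710246e-03, -6.55227851e-04, -3.07518067e-04, -1.10204459e-03,
        1.34504132e-03,  3.97319254e-04, -4.66453784e-05]), 'effort': array([-1.58164466e-04, -5.87957954e+01,  6.41709454e-01, -2.91072929e+01,
       -5.37850487e-02,  1.82186865e-02,  1.37243624e-04]), 'eef_pos': array([240.82064428, 576.23267746, 232.80287822]), 'tcp_rot': array([ 1.96584729e-01,  9.80486511e-01, -7.97413368e-04, -9.83633325e-05]), 'force': array([ 0.78224901,  0.58411267, -0.4082989 ]), 'torque': array([ 0.03049897, -0.00863035,  0.03419309]), 'finger_force': 0.0, 'opening': 87.82531268045531}
{'fx': 498.39524815193965, 'fy': 498.39524815193965, 'cx': 324.28973880066224, 'cy': 241.490620341504, 'rvec': array([ 2.31221028,  0.79528529, -0.28626978]), 'tvec': array([-374.64324344, -238.92853308, 1304.1387524 ])}
{'fx': 453.0705520905267, 'fy': 453.0705520905267, 'cx': 324.04249771427, 'cy': 233.2053245481222, 'rvec': array([ 2.12844913, -2.17794604,  0.05966618]), 'tvec': array([-57.19915044, 549.96231727, 915.21097119])}
```

View pics/scene0.png

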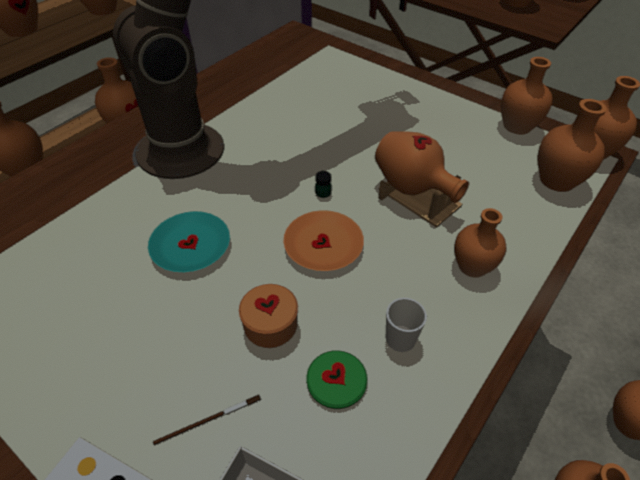

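View pics/top0.png

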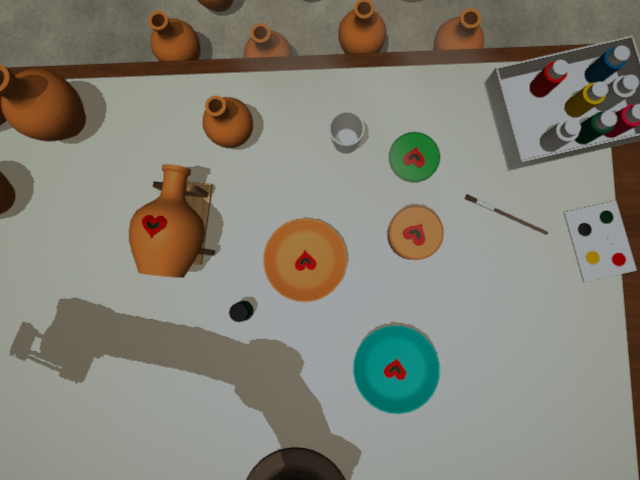

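Hearts in the top view: orange dish (305,262), lying jug (154,225) and pot lid (415,234). The look-alikes are the turquoise dish (396,370) and the green lid (414,158). The paint jar is at (241,311), the cup at (347,130) and the small jug at (228,122).

```bash
cat > h.py <<'E'
import numpy as np,cv2
from rig import ctrl
def cam(n):
    m=ctrl.camera_model(n);R=cv2.Rodrigues(m["rvec"])[0];return m,R,-R.T@m["tvec"]
def ray(n,u,v,z):
    m,R,c=cam(n);d=R.T@np.array([(u-m["cx"])/m["fx"],(v-m["cy"])/m["fy"],1]);return c+d*(z-c[2])/d[2]
def proj(n,p):
    m,R,c=cam(n);q=R@np.array(p,float)+m["tvec"];return m["fx"]*q[0]/q[2]+m["cx"],m["fy"]*q[1]/q[2]+m["cy"]
def dep(n,u,v,d):
    m,R,c=cam(n);z=d[int(round(v)),int(round(u))];return c+R.T@np.array([(u-m["cx"])/m["fx"],(v-m["cy"])/m["fy"],1])*z
E
python3 - <<'E'
from h import *
np.set_printoptions(precision=1,suppress=True)
print("tcp",proj("top",[241,576,233]),proj("scene",[241,576,233]))
H={"dish":((305,262),(322,241),10.5),"jug":((154,225),(423,143),159),"lid":((415,234),(267,305),72.5)}
for n,i in(("top",0),("scene",1)):
    f=np.load(n+"0.npz");p,d=f["p"],f["d"];hsv=cv2.cvtColor(p,cv2.COLOR_RGB2HSV)
    red=((hsv[...,0]<5)|(hsv[...,0]>172))&(hsv[...,1]>150)&(hsv[...,2]>60)
    for k,h in H.items():
        u,v=h[i];m=np.zeros_like(red,np.uint8);m[v-18:v+19,u-20:u+21]=red[v-18:v+19,u-20:u+21]
        c=max(cv2.findContours(m,0,2)[0],key=cv2.contourArea)
        x,y,w,hh=cv2.boundingRect(c);cu,cv=x+(w-1)/2,y+(hh-1)/2
        print(n,k,(x,y,w,hh),"ray",ray(n,cu,cv,h[2]),"depth",dep(n,cu,cv,d))
    if n=="top":
        for k,(u,v,z) in {"jar":(241,308,55),"smalljug rim":(216,106,155),"cup":(347,127,85),"jug mouth":(175,168,86),"jug foot":(162,275,86),"dish":(306,259,22),"green":(414,157,20),"lidc":(415.5,232,70)}.items(): print(k,ray(n,u,v,z),"depth",dep(n,u,v,d))
p=np.load("top0.npz")["p"][130:290,110:460];cv2.imwrite("pics/c1.png",cv2.resize(p[:,:,::-1],None,fx=2.2,fy=2.2,interpolation=cv2.INTER_CUBIC))
E
```

```text
tcp (np.float64(-78.2619209503772), np.float64(421.1437444253511)) (np.float64(388.0506708970983), np.float64(9.625034075261794))
top dish (295, 252, 21, 18) ray [493.4 -28.1  10.5] depth [493.4 -27.9   8.1]
top jug (142, 215, 24, 22) ray [557.3 233.3 159. ] depth [557.4 233.7 158. ]
top lid (403, 224, 22, 21) ray [ 538.  -246.5   72.5] depth [ 538.1 -246.6   71.6]
jar [400.1  97.7  55. ] depth [400.2  97.5  55.8]
smalljug rim [777.9 120.6 155. ] depth [790.5 129.5 123.3]
cup [ 753.  -122.1   85. ] depth [ 776.9 -123.4   13.9]
jug mouth [680.6 222.4  86. ] depth [673.9 212.5 112.4]
jug foot [468.6 245.9  86. ] depth [468.2 231.  123. ]
dish [496.  -31.1  22. ] depth [496.5 -30.1   8.5]
green [ 705.2 -262.3   20. ] depth [ 704.7 -261.9   21.9]
lidc [ 542.1 -250.9   70. ] depth [ 541.5 -249.9   76.2]
scene dish (312, 234, 18, 14) ray [485.8 -28.9  10.5] depth [486.5 -29.8  11.7]
scene jug (414, 136, 18, 13) ray [564.4 228.4 159. ] depth [564.6 227.8 159.5]
scene lid (255, 295, 24, 20) ray [ 537.2 -253.7   72.5] depth [ 537.  -253.5   72. ]
```

View pics/c1.png

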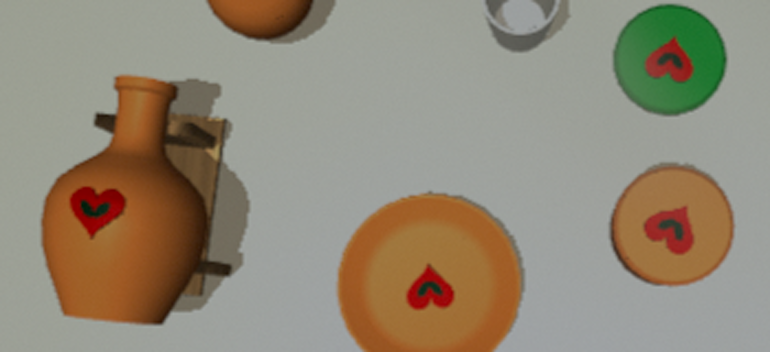

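The crop shows plain terracotta under all three chosen hearts, with the green lid separate at its top right. Dish, jug and lid are as described. Targets are roughly: dish (494,-29), jug (558,233), lid (539,-249). I'll use closed fingers.

```bash
cat > go.py <<'E'
import sys
from h import *
from scipy.spatial.transform import Rotation as Ro
s=ctrl.observe();R=Ro.from_quat(s["tcp_rot"]).as_matrix()
T={"dish":(494,-29,10.5),"jug":(558,233,159),"lid":(539,-249,72.5)}[sys.argv[1]]
g=np.array(T)+[0,0,11]
print("t",round(s["t"],2),"tcp",s["eef_pos"].round(1),"F",s["force"].round(2),"tool shift cm to touch",(R.T@(g-s["eef_pos"])/10).round(2),"R",R.round(3).tolist())
E
python3 -m creep '[[[-3,-3,0],[0,0,0],255],[[-4,-4,0],[0,0,0],255],[[-4,-4,0],[0,0,0],255],[[-4,-4,0],[0,0,0],255],[[-4,-4,0],[0,0,0],255],[[-4,-4,0],[0,0,0],255],[[-4,-4,0],[0,0,0],255],[[-4,-4,0],[0,0,0],255],[[-4,-4,0],[0,0,0],255],[[-4,-4,0],[0,0,0],255]]' 5; python3 go.py dish
```

```text
t: 1.35
eef_pos: [450.8, 64.7, 233.7]
tcp_rot: [0.197, 0.981, 0.0, 0.0]
force: [1.0, 0.7, -0.3]
opening: 0.4
finger_force: 0.0
t 1.35 tcp [450.8  64.7 233.7] F [ 0.95  0.69 -0.35] tool shift cm to touch [-7.6  -6.99 21.22] R [[-0.923, 0.385, 0.0], [0.385, 0.923, 0.0], [-0.0, 0.0, -1.0]]
```

```bash
python3 -m creep '[[[-2.6,-2,0],[0,0,0],255],[[-3,-3,1],[0,0,0],255],[[-2,-2,2.5],[0,0,0],255],[[0,0,3],[0,0,0],255],[[0,0,3],[0,0,0],255],[[0,0,3],[0,0,0],255],[[0,0,3],[0,0,0],255],[[0,0,2],[0,0,0],255],[[0,0,1],[0,0,0],255],[[0,0,0],[0,0,0],255]]'; python3 go.py dish;  python3 - <<'E'
from h import *
for n,(u,v) in {"scene":(323,230),"top":(305,255)}.items():
    p,d=ctrl.camera(n);np.savez(n+"1.npz",p=p,d=d);globals()[n]=cv2.resize(p[v-65:v+65,u-85:u+85,::-1],None,fx=2.3,fy=2.3)
cv2.imwrite("pics/near1.png",np.hstack([scene,top]))
E
```

```text
t: 2.6
eef_pos: [493.3, -27.5, 48.3]
tcp_rot: [0.197, 0.98, -0.0, -0.001]
force: [0.3, -0.1, -1.1]
opening: 0.4
finger_force: 0.0
t 2.6 tcp [493.3 -27.5  48.3] F [ 0.29 -0.05 -1.14] tool shift cm to touch [-0.13 -0.11  2.68] R [[-0.923, 0.386, -0.001], [0.386, 0.923, -0.0], [0.001, -0.001, -1.0]]
```

View pics/near1.png

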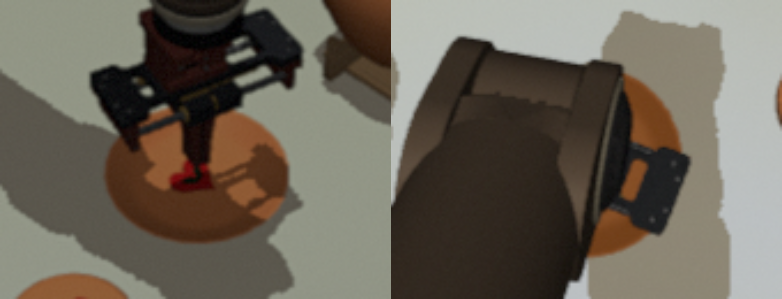

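The left crop shows the closed fingers directly over the dish heart. The right crop (top camera) is blocked by the arm. I'm descending slowly.

```bash
python3 -m creep '[[[-0.1,-0.1,0.4],[0,0,0],255],[[0,0,0.4],[0,0,0],255],[[0,0,0.4],[0,0,0],255],[[0,0,0.3],[0,0,0],255],[[0,0,0.2],[0,0,0],255],[[0,0,0.15],[0,0,0],255],[[0,0,0.15],[0,0,0],255],[[0,0,0.1],[0,0,0],255],[[0,0,0.1],[0,0,0],255],[[0,0,0],[0,0,0],255]]'; python3 go.py dish
```

```text
t: 3.95
eef_pos: [494.1, -28.7, 26.6]
tcp_rot: [0.197, 0.98, 0.0, -0.0]
force: [-0.5, 0.1, 0.2]
opening: 0.8
finger_force: 0.0
t 3.95 tcp [494.1 -28.7  26.6] F [-0.54  0.12  0.21] tool shift cm to touch [ 0.   -0.03  0.51] R [[-0.923, 0.386, -0.0], [0.386, 0.923, 0.0], [0.0, 0.0, -1.0]]
```

```bash
python3 -m creep '[[[0,0,0.04],[0,0,0],255],[[0,0,0.04],[0,0,0],255],[[0,0,0.04],[0,0,0],255],[[0,0,0.04],[0,0,0],255],[[0,0,0.04],[0,0,0],255],[[0,0,0.04],[0,0,0],255],[[0,0,0.03],[0,0,0],255],[[0,0,0.03],[0,0,0],255],[[0,0,0],[0,0,0],255],[[0,0,0],[0,0,0],255]]'; python3 go.py dish
```

```text
t: 5.2
eef_pos: [494.2, -28.7, 23.7]
tcp_rot: [0.197, 0.98, 0.0, 0.0]
force: [0.3, 0.3, 0.6]
opening: 0.4
finger_force: 0.0
t 5.2 tcp [494.2 -28.7  23.7] F [0.28 0.32 0.6 ] tool shift cm to touch [ 0.   -0.03  0.22] R [[-0.923, 0.385, 0.0], [0.385, 0.923, 0.0], [-0.0, 0.0, -1.0]]
```

```bash
python3 -m creep '[[[0,0,0.03],[0,0,0],255],[[0,0,0.03],[0,0,0],255],[[0,0,0.03],[0,0,0],255],[[0,0,0.03],[0,0,0],255],[[0,0,0.03],[0,0,0],255],[[0,0,0.03],[0,0,0],255],[[0,0,0.02],[0,0,0],255],[[0,0,0],[0,0,0],255],[[0,0,0],[0,0,0],255],[[0,0,0],[0,0,0],255]]'; python3 go.py dish
```

```text
t: 6.45
eef_pos: [494.2, -28.7, 21.9]
tcp_rot: [0.197, 0.98, 0.0, 0.0]
force: [-0.8, 1.0, 5.8]
opening: 0.3
finger_force: 2.6
t 6.45 tcp [494.2 -28.7  21.9] F [-0.82  0.96  5.76] tool shift cm to touch [ 0.01 -0.03  0.04] R [[-0.923, 0.386, 0.0], [0.386, 0.923, 0.0], [-0.0, 0.0, -1.0]]
```

5.8 N at the expected height, so that's contact. I'll hold briefly and then lift.

```bash
python3 -m creep '[[[0,0,0],[0,0,0],255],[[0,0,0],[0,0,0],255],[[0,0,-0.1],[0,0,0],255],[[0,0,-0.2],[0,0,0],255],[[0,0,-0.5],[0,0,0],255],[[0,0,-2],[0,0,0],255],[[0,0,-4],[0,0,0],255],[[0,0,-5],[0,0,0],255],[[0,0,-5],[0,0,0],255],[[0,0,-4],[0,0,0],255]]'; python3 go.py jug
python3 - <<'E'
from h import *
T=ctrl.observe();print(T["force"])
for n in("scene","top"):
    p,d=ctrl.camera(n);q=np.load(n+"0.npz")["p"];np.savez(n+"2.npz",p=p,d=d)
p,d=ctrl.camera("scene");q=np.load("scene0.npz")["p"]
for nm,a in(("b",q),("a",p)):
    hsv=cv2.cvtColor(a,cv2.COLOR_RGB2HSV);m=((hsv[...,0]<5)|(hsv[...,0]>172))&(hsv[...,1]>150)&(hsv[...,2]>60)
    ys,xs=np.nonzero(m[222:260,300:345]);print(nm,xs.size,xs.mean()+300,ys.mean()+222)
E
```

```text
t: 7.7
eef_pos: [494.2, -28.9, 232.1]
tcp_rot: [0.197, 0.98, 0.0, 0.001]
force: [0.2, -0.2, -0.4]
opening: 0.6
finger_force: 0.0
t 7.7 tcp [494.2 -28.9 232.1] F [ 0.25 -0.15 -0.36] tool shift cm to touch [ 4.23 26.62  6.22] R [[-0.923, 0.386, 0.002], [0.386, 0.923, 0.0], [-0.001, 0.001, -1.0]]
[ 0.24761775 -0.15451234 -0.36077193]
b 147 321.03401360544217 241.3469387755102
a 148 320.97972972972974 241.4189189189189
```

The dish hasn't moved. Next, the jug.

```bash
python3 -m creep '[[[0.2,1,0],[0,0,0],255],[[0.5,3,0],[0,0,0],255],[[0.6,4,0],[0,0,0],255],[[0.6,4,0],[0,0,0],255],[[0.6,4,0],[0,0,0],255],[[0.6,4,0],[0,0,0],255],[[0.6,4,0],[0,0,0],255],[[0.5,2.6,1],[0,0,0],255],[[0,0,1.5],[0,0,0],255],[[0,0,1],[0,0,0],255]]'; python3 go.py jug;  python3 - <<'E'
from h import *
p,d=ctrl.camera("scene");u,v=proj("scene",[558,233,159]);u,v=int(u),int(v)
print(u,v);cv2.imwrite("pics/near2.png",cv2.resize(p[v-70:v+70,u-80:u+80,::-1],None,fx=4,fy=4,interpolation=cv2.INTER_CUBIC))
E
```

```text
t: 9.1
eef_pos: [557.1, 231.1, 192.5]
tcp_rot: [0.197, 0.98, -0.001, -0.001]
force: [-0.2, -0.5, 0.1]
opening: 0.4
finger_force: 0.0
t 9.1 tcp [557.1 231.1 192.5] F [-0.23 -0.47  0.09] tool shift cm to touch [-0.01  0.22  2.25] R [[-0.922, 0.387, -0.002], [0.387, 0.922, -0.002], [0.001, -0.003, -1.0]]
421 139
```

View pics/near2.png

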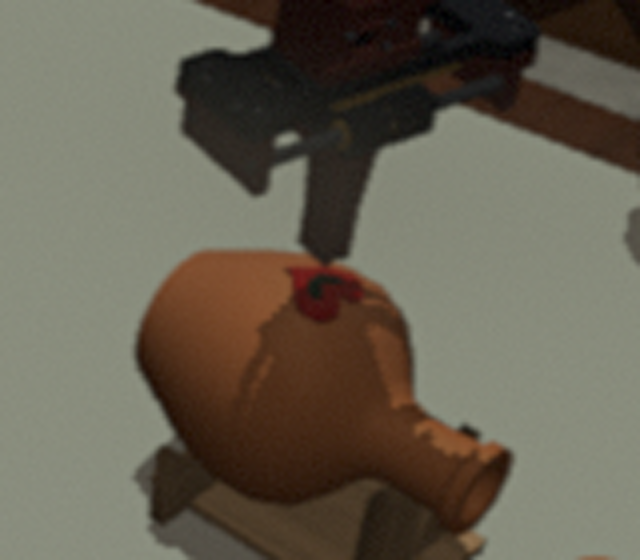

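The crop shows the fingertips at (325,262), about 22 mm straight above the heart's middle at (325,293).

```bash
python3 -m creep '[[[0,0.15,0.3],[0,0,0],255],[[0,0,0.3],[0,0,0],255],[[0,0,0.3],[0,0,0],255],[[0,0,0.2],[0,0,0],255],[[0,0,0.2],[0,0,0],255],[[0,0,0.15],[0,0,0],255],[[0,0,0.1],[0,0,0],255],[[0,0,0.1],[0,0,0],255],[[0,0,0.05],[0,0,0],255],[[0,0,0],[0,0,0],255]]'; python3 go.py jug
```

```text
t: 10.4
eef_pos: [558.5, 234.3, 177.6]
tcp_rot: [0.197, 0.98, 0.0, 0.0]
force: [-0.7, -0.2, -0.5]
opening: 0.3
finger_force: 0.0
t 10.4 tcp [558.5 234.3 177.6] F [-0.73 -0.25 -0.5 ] tool shift cm to touch [-0.   -0.14  0.76] R [[-0.923, 0.386, 0.0], [0.386, 0.923, 0.0], [0.0, 0.0, -1.0]]
```

```bash
python3 -m creep '[[[0,0,0.04],[0,0,0],255],[[0,0,0.04],[0,0,0],255],[[0,0,0.04],[0,0,0],255],[[0,0,0.04],[0,0,0],255],[[0,0,0.03],[0,0,0],255],[[0,0,0.03],[0,0,0],255],[[0,0,0.03],[0,0,0],255],[[0,0,0],[0,0,0],255],[[0,0,0],[0,0,0],255],[[0,0,0],[0,0,0],255]]'; python3 go.py jug
```

```text
t: 11.65
eef_pos: [558.5, 234.3, 175.2]
tcp_rot: [0.197, 0.98, 0.0, 0.0]
force: [0.1, -0.2, -0.4]
opening: 0.8
finger_force: 0.0
t 11.65 tcp [558.5 234.3 175.2] F [ 0.09 -0.25 -0.42] tool shift cm to touch [-0.   -0.14  0.52] R [[-0.923, 0.385, 0.0], [0.385, 0.923, 0.0], [-0.0, 0.0, -1.0]]
```

```bash
python3 -m creep '[[[0,-0.05,0.04],[0,0,0],255],[[0,-0.05,0.04],[0,0,0],255],[[0,0,0.04],[0,0,0],255],[[0,0,0.04],[0,0,0],255],[[0,0,0.04],[0,0,0],255],[[0,0,0.03],[0,0,0],255],[[0,0,0.03],[0,0,0],255],[[0,0,0.03],[0,0,0],255],[[0,0,0],[0,0,0],255],[[0,0,0],[0,0,0],255]]'; python3 go.py jug
```

```text
t: 12.9
eef_pos: [558.2, 233.4, 172.3]
tcp_rot: [0.197, 0.98, 0.0, 0.0]
force: [0.2, 0.3, 0.1]
opening: 0.6
finger_force: 0.0
t 12.9 tcp [558.2 233.4 172.3] F [0.18 0.35 0.14] tool shift cm to touch [ 0.   -0.04  0.23] R [[-0.923, 0.386, 0.0], [0.386, 0.923, 0.0], [-0.0, 0.0, -1.0]]
```

```bash
python3 -m creep '[[[0,0,0.03],[0,0,0],255],[[0,0,0.03],[0,0,0],255],[[0,0,0.03],[0,0,0],255],[[0,0,0.03],[0,0,0],255],[[0,0,0.02],[0,0,0],255],[[0,0,0.02],[0,0,0],255],[[0,0,0],[0,0,0],255],[[0,0,0],[0,0,0],255],[[0,0,0],[0,0,0],255],[[0,0,0],[0,0,0],255]]'; python3 go.py jug
```

```text
t: 14.15
eef_pos: [558.1, 233.4, 170.7]
tcp_rot: [0.197, 0.98, 0.0, 0.0]
force: [-0.3, -0.0, -0.4]
opening: 0.6
finger_force: 0.0
t 14.15 tcp [558.1 233.4 170.7] F [-0.32 -0.01 -0.44] tool shift cm to touch [-0.   -0.04  0.07] R [[-0.923, 0.386, 0.0], [0.386, 0.923, 0.0], [-0.0, 0.0, -1.0]]
```

```bash
python3 -m creep '[[[0,0,0.02],[0,0,0],255],[[0,0,0.02],[0,0,0],255],[[0,0,0.02],[0,0,0],255],[[0,0,0.02],[0,0,0],255],[[0,0,0.02],[0,0,0],255],[[0,0,0],[0,0,0],255],[[0,0,0],[0,0,0],255],[[0,0,0],[0,0,0],255],[[0,0,0],[0,0,0],255],[[0,0,0],[0,0,0],255]]'; python3 go.py jug
```

```text
t: 15.4
eef_pos: [558.1, 233.4, 169.7]
tcp_rot: [0.197, 0.98, 0.0, 0.0]
force: [0.8, -0.6, 0.3]
opening: 0.6
finger_force: 0.0
t 15.4 tcp [558.1 233.4 169.7] F [ 0.78 -0.6   0.26] tool shift cm to touch [-0.   -0.04 -0.03] R [[-0.923, 0.386, 0.0], [0.386, 0.923, 0.0], [-0.0, 0.0, -1.0]]
```

```bash
python3 -m creep '[[[0,0,0.03],[0,0,0],255],[[0,0,0.02],[0,0,0],255],[[0,0,0.02],[0,0,0],255],[[0,0,0.02],[0,0,0],255],[[0,0,0.01],[0,0,0],255],[[0,0,0],[0,0,0],255],[[0,0,0],[0,0,0],255],[[0,0,0],[0,0,0],255],[[0,0,0],[0,0,0],255],[[0,0,0],[0,0,0],255]]'; python3 go.py jug
```

```text
t: 16.65
eef_pos: [558.2, 233.4, 169.1]
tcp_rot: [0.197, 0.98, 0.0, 0.0]
force: [-1.7, -0.4, 5.1]
opening: -0.1
finger_force: 2.7
t 16.65 tcp [558.2 233.4 169.1] F [-1.69 -0.37  5.13] tool shift cm to touch [-0.   -0.05 -0.09] R [[-0.923, 0.386, 0.0], [0.386, 0.923, 0.0], [-0.0, 0.0, -1.0]]
```

Contact at 5.1 N, held for about 0.6 s. Lifting.

```bash
python3 -m creep '[[[0,0,0],[0,0,0],255],[[0,0,-0.05],[0,0,0],255],[[0,0,-0.1],[0,0,0],255],[[0,0,-0.3],[0,0,0],255],[[0,0,-1],[0,0,0],255],[[0,0,-2],[0,0,0],255],[[0,0,-2],[0,0,0],255],[[0,0,-1],[0,0,0],255],[[0,0,0],[0,0,0],255],[[0,0,0],[0,0,0],255]]'; python3 go.py lid
python3 - <<'E'
from h import *
p,d=ctrl.camera("scene");q=np.load("scene0.npz")["p"]
for nm,a in(("b",q),("a",p)):
    hsv=cv2.cvtColor(a,cv2.COLOR_RGB2HSV);m=((hsv[...,0]<5)|(hsv[...,0]>172))&(hsv[...,1]>150)&(hsv[...,2]>40)
    ys,xs=np.nonzero(m[130:155,405:440]);print(nm,xs.size,xs.mean()+405,ys.mean()+130)
E
```

```text
t: 17.9
eef_pos: [557.8, 233.3, 232.5]
tcp_rot: [0.197, 0.98, -0.0, -0.0]
force: [-0.3, 0.4, -0.3]
opening: 0.3
finger_force: 0.0
t 17.9 tcp [557.8 233.3 232.5] F [-0.26  0.41 -0.28] tool shift cm to touch [-16.87 -45.21  14.92] R [[-0.923, 0.385, -0.001], [0.385, 0.923, -0.0], [0.001, -0.001, -1.0]]
b 135 421.36296296296297 141.61481481481482
a 127 421.3307086614173 141.62992125984252
```

```bash
python3 -m creep '[[[-1,-2.7,0],[0,0,0],255],[[-1.8,-4.8,0],[0,0,0],255],[[-1.9,-5,0],[0,0,0],255],[[-1.9,-5,0],[0,0,0],255],[[-1.9,-5,0],[0,0,0],255],[[-1.9,-5,0],[0,0,0],255],[[-1.9,-5,0],[0,0,0],255],[[-1.9,-5,0.5],[0,0,0],255],[[-1.8,-5,1],[0,0,0],255],[[-0.9,-2.7,1],[0,0,0],255]]'; python3 go.py lid
```

```text
t: 19.2
eef_pos: [538.6, -252.1, 207.3]
tcp_rot: [0.198, 0.98, -0.001, -0.0]
force: [-1.0, 0.6, 0.1]
opening: 0.5
finger_force: 0.0
t 19.2 tcp [ 538.6 -252.1  207.3] F [-1.01  0.56  0.15] tool shift cm to touch [ 0.08  0.32 12.38] R [[-0.921, 0.389, -0.001], [0.389, 0.921, -0.001], [0.001, -0.001, -1.0]]
```

```bash
python3 -m creep '[[[0,0.2,1],[0,0,0],255],[[0,0,2],[0,0,0],255],[[0,0,2],[0,0,0],255],[[0,0,2],[0,0,0],255],[[0,0,1.5],[0,0,0],255],[[0,0,0.7],[0,0,0],255],[[0,0,0.4],[0,0,0],255],[[0,0,0.2],[0,0,0],255],[[0,0,0],[0,0,0],255],[[0,0,0],[0,0,0],255]]'; python3 go.py lid;  python3 - <<'E'
from h import *
p,d=ctrl.camera("scene");u,v=proj("scene",[539,-249,72.5]);u,v=int(u),int(v)
print(u,v);cv2.imwrite("pics/near3.png",cv2.resize(p[v-70:v+70,u-80:u+80,::-1],None,fx=4,fy=4,interpolation=cv2.INTER_CUBIC))
E
```

```text
t: 20.45
eef_pos: [540.8, -247.2, 110.5]
tcp_rot: [0.197, 0.98, -0.0, 0.0]
force: [0.2, -0.7, -0.8]
opening: 0.5
finger_force: 0.0
t 20.45 tcp [ 540.8 -247.2  110.5] F [ 0.2  -0.75 -0.84] tool shift cm to touch [ 0.1  -0.24  2.7 ] R [[-0.923, 0.386, 0.001], [0.386, 0.923, -0.0], [-0.001, 0.0, -1.0]]
268 303
```

View pics/near3.png

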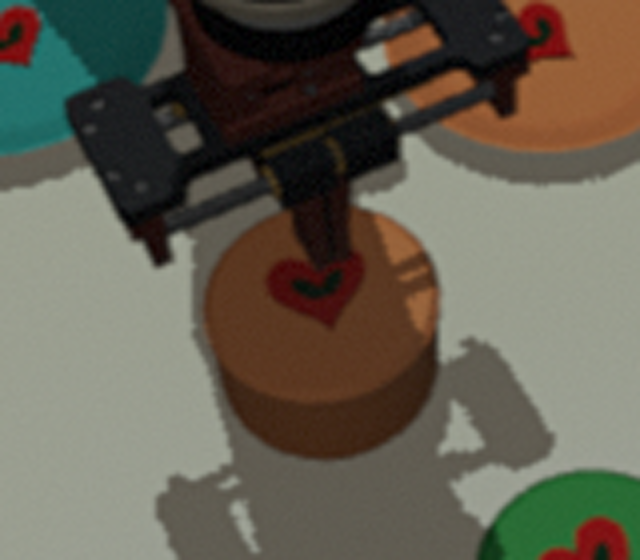

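The crop shows the fingertips at (322,260) above the lid heart, whose middle is at (317,290). They're about 27 mm up and lined up to land within a few mm.

```bash
python3 -m creep '[[[0,-0.1,0.4],[0,0,0],255],[[0,-0.1,0.4],[0,0,0],255],[[0,0,0.4],[0,0,0],255],[[0,0,0.3],[0,0,0],255],[[0,0,0.2],[0,0,0],255],[[0,0,0.15],[0,0,0],255],[[0,0,0.15],[0,0,0],255],[[0,0,0.1],[0,0,0],255],[[0,0,0.05],[0,0,0],255],[[0,0,0],[0,0,0],255]]'; python3 go.py lid
```

```text
t: 21.75
eef_pos: [539.8, -248.8, 88.6]
tcp_rot: [0.197, 0.98, 0.0, -0.0]
force: [-0.6, -0.5, 0.6]
opening: 0.6
finger_force: 0.0
t 21.75 tcp [ 539.8 -248.8   88.6] F [-0.63 -0.51  0.6 ] tool shift cm to touch [ 0.07 -0.05  0.51] R [[-0.923, 0.386, -0.0], [0.386, 0.923, 0.0], [0.0, 0.0, -1.0]]
```

```bash
python3 -m creep '[[[0,0,0.04],[0,0,0],255],[[0,0,0.04],[0,0,0],255],[[0,0,0.04],[0,0,0],255],[[0,0,0.03],[0,0,0],255],[[0,0,0.03],[0,0,0],255],[[0,0,0.03],[0,0,0],255],[[0,0,0.03],[0,0,0],255],[[0,0,0.02],[0,0,0],255],[[0,0,0],[0,0,0],255],[[0,0,0],[0,0,0],255]]'; python3 go.py lid
```

```text
t: 23.0
eef_pos: [539.8, -248.9, 86.0]
tcp_rot: [0.197, 0.98, -0.0, 0.0]
force: [-0.3, 0.6, -0.6]
opening: 0.4
finger_force: 0.0
t 23.0 tcp [ 539.8 -248.9   86. ] F [-0.27  0.6  -0.65] tool shift cm to touch [ 0.07 -0.04  0.25] R [[-0.923, 0.386, 0.0], [0.386, 0.923, -0.0], [-0.0, -0.0, -1.0]]
```

```bash
python3 -m creep '[[[0,0,0.03],[0,0,0],255],[[0,0,0.03],[0,0,0],255],[[0,0,0.03],[0,0,0],255],[[0,0,0.03],[0,0,0],255],[[0,0,0.03],[0,0,0],255],[[0,0,0.03],[0,0,0],255],[[0,0,0],[0,0,0],255],[[0,0,0],[0,0,0],255],[[0,0,0],[0,0,0],255],[[0,0,0],[0,0,0],255]]'; python3 go.py lid
```

```text
t: 24.25
eef_pos: [539.8, -248.8, 84.2]
tcp_rot: [0.197, 0.98, 0.0, -0.0]
force: [0.8, 0.6, -0.2]
opening: 0.5
finger_force: 0.0
t 24.25 tcp [ 539.8 -248.8   84.2] F [ 0.83  0.55 -0.16] tool shift cm to touch [ 0.07 -0.05  0.07] R [[-0.923, 0.386, 0.0], [0.386, 0.923, 0.0], [0.0, 0.0, -1.0]]
```

```bash
python3 -m creep '[[[0,0,0.03],[0,0,0],255],[[0,0,0.02],[0,0,0],255],[[0,0,0.02],[0,0,0],255],[[0,0,0.02],[0,0,0],255],[[0,0,0.01],[0,0,0],255],[[0,0,0],[0,0,0],255],[[0,0,0],[0,0,0],255],[[0,0,0],[0,0,0],255],[[0,0,0],[0,0,0],255],[[0,0,0],[0,0,0],255]]'; python3 go.py lid
```

```text
t: 25.5
eef_pos: [539.9, -248.9, 83.9]
tcp_rot: [0.197, 0.98, 0.0, 0.0]
force: [-2.5, 1.3, 7.3]
opening: 0.8
finger_force: 4.0
t 25.5 tcp [ 539.9 -248.9   83.9] F [-2.54  1.26  7.26] tool shift cm to touch [ 0.07 -0.04  0.04] R [[-0.923, 0.386, 0.0], [0.386, 0.923, 0.0], [-0.0, 0.0, -1.0]]
```

Contact at 7.3 N, held for about 0.6 s. Lifting clear.

```bash
python3 -m creep '[[[0,0,-0.05],[0,0,0],255],[[0,0,-0.1],[0,0,0],255],[[0,0,-0.3],[0,0,0],255],[[0,0,-1],[0,0,0],255],[[0,0,-3],[0,0,0],255],[[0,0,-4],[0,0,0],255],[[0,0,-4],[0,0,0],255],[[0,0,-2],[0,0,0],255],[[0,0,0],[0,0,0],255],[[0,0,0],[0,0,0],255]]'; python3 go.py lid
python3 - <<'E'
from h import *
p,d=ctrl.camera("scene");q=np.load("scene0.npz")["p"];cv2.imwrite("pics/end.png",p[:,:,::-1])
for nm,a in(("b",q),("a",p)):
    hsv=cv2.cvtColor(a,cv2.COLOR_RGB2HSV);m=((hsv[...,0]<5)|(hsv[...,0]>172))&(hsv[...,1]>150)&(hsv[...,2]>40)
    for y0,y1,x0,x1 in((285,325,245,290),(130,155,405,440),(222,260,300,345)):
        ys,xs=np.nonzero(m[y0:y1,x0:x1]);print(nm,xs.size,xs.mean()+x0,ys.mean()+y0)
E
```

```text
t: 26.75
eef_pos: [539.4, -248.5, 227.0]
tcp_rot: [0.197, 0.98, 0.0, -0.001]
force: [-0.5, -0.7, 0.2]
opening: 1.0
finger_force: 0.0
t 26.75 tcp [ 539.4 -248.5  227. ] F [-0.5  -0.72  0.22] tool shift cm to touch [ 0.   -0.06 14.35] R [[-0.923, 0.385, -0.001], [0.385, 0.923, 0.0], [0.001, 0.0, -1.0]]
b 238 266.89495798319325 303.3361344537815
b 135 421.36296296296297 141.61481481481482
b 147 321.03401360544217 241.3469387755102
a 235 266.7531914893617 303.4297872340426
a 130 421.2846153846154 141.69230769230768
a 147 320.95238095238096 241.39455782312925
```

View pics/end.png

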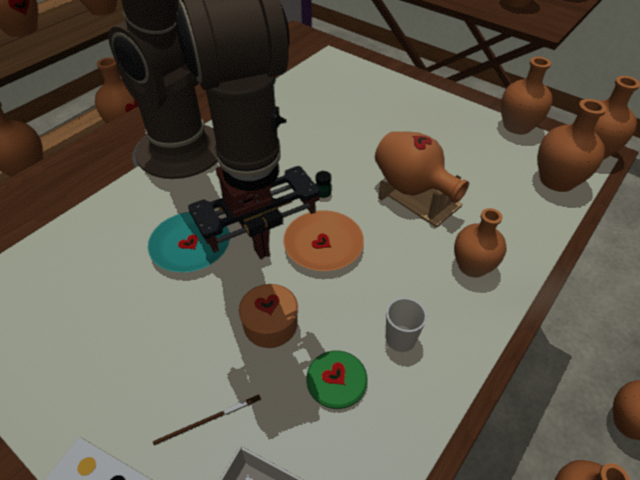

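The hand is clear, and everything is where it was: hearts at (321,241), (421,142) and (267,303) as before.

```bash
python3 -c "
from rig import ctrl
print(ctrl.finish_job())"
```

```text
the job is handed in; nothing more can be done
None
```

I touched the dish, jug and lid hearts in that order with the closed fingertips, each resting about half a second or a little more at 5–7 N; before-and-after images show no visible movement of the three hearts, the hand finished clear, and I handed the job in at about 27 s.

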